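Feel out the hidden bearer and set the full jar over it

ROBOT

A 6-joint arm with a two-finger parallel gripper is mounted at the origin on the work surface. World frame = base frame: x ahead of the robot, y to its left, z up, the work surface at z = 0. Lengths are in m, angles in rad, forces in N, time in s.
With the tool pointing down it reaches from about 0.35 to 0.925 m from the base axis. Payload 6.4 kg.
Tool frame: the origin (TCP) lies midway between the tips of the shut fingers; the grasp point (between the pads) lies 19 mm behind it; z points along the fingers, y is the direction in which the jaws open and shut (so a half turn about z gives the same grasp; the last joint's range is limited). The gripper opens to 85 mm and grips with 20 to 120 N. Pads are 22 mm wide; open, the fingers measure 114 mm over their backs; the gripper's body (76 mm by 85 mm) begins 54 mm behind the grasp point. The pads swing forward as they close: fully open they stand 13 mm farther back than shut.
Start: joints at [-1.517, 0.245, 1.558, -0, 1.339, -0.174], TCP at [0.147, -0.633, 0.231] pointing down, gripper open.
Joint ranges: [-3.13, 3.13], [-1.02, 2.26], [0.13, 2.54], [-0.95, 4.09], [0.21, 2.88], [-2.74, 2.74]. Speed limits (rad/s): [2.57, 2.57, 3.14, 3.14, 3.14, 3.14].

INTERFACE

Orientations are given as a unit quaternion [x, y, z, w].
In Python, from workcell import robot, optics, nets gives the robot as it stands.
- The arm moves only by the tool arm_command, never from a script. Its argument "moves" is a list of rows, each a list of 5 numbers: the shift along the tool's x, y, z in m, then the turn about the tool's z in degrees, then the gripper command: -1 is shut, 1 is fully open, values between are in proportion. In form: [[dx, dy, dz, yaw, gripper], ...]. A call has 1 to 12 rows; each row is the pose to reach, as a shift and turn from the pose commanded when the call began, along the tool's axes at that moment; what a row does not reach only later rows make up. A row lasts 1/8 s, in which the tool goes at most 62.5 mm and 10.7 degrees, less where a joint would pass 70% of its speed; a pose out of reach is approached as far as the arm can. A call with a gripper value outside its range is refused whole. The fingers move at their own pace and stop on an object; the grip force is fixed at half the most. Time passes only in rows, so rows that repeat a pose let the fingers close. It gives the time, the measured TCP pose, the force and the opening at its end, in the units of the state.
- robot.state(): the state, without advancing time (a new reading comes with each control period).
- optics.camera(name): name is "side" or "top"; returns the picture (384x512x3 uint8, red, green, blue); there is no depth.
- optics.calibration(name): a dict with "fx", "fy", "cx", "cy" (pixels), "pose" (4x4, takes a point from camera to world coordinates). Camera axes: x right, y up, looking along -z (the intrinsics and any distortion apply to the point x, -y, -z); pixel columns grow to the right and rows downward; lengths in m; the calibration is good to about 2 mm. A picture is of the moment at which its call begins. calibration takes no time and is no camera call.
- robot.hand_in(): hands the job in, once; it reports no verdict.
Trained networks look in the newest picture that a camera, given by its name, has taken for a name from the list of things; names that differ only in an ending like _2 or _b are one class to them, and where a whole thing is asked for, a point or a joint stands for the part that bears it (a point fixed in the world has none). Each returns a list of dicts, best first, with "confidence" (0 to 1); they miss things now and then, are a little off and sometimes report something else, mostly with a low value. They report only what shows in the picture. A call takes as long as a camera call. They do not tell look-alikes from the thing itself.
- nets.regions_of(camera, target): "mask" (384x512 bool, what is visible of it) and "uv" ([column, row] in pixels, amid what is visible of it).
The state is a dict: "time_s": time; "joint_pos": joint angles; "joint_vel": joint speeds; "joint_efforts": joint torques, N m; "tcp_pos": TCP position; "tool_rot": TCP orientation; "force": force on the tool from outside, world axes, zero at the start; "moment": the same for the moment, N m; "width": finger opening in m.
Only numpy, scipy, OpenCV 4.12 (cv2) and the standard library are available. Lean on these libraries where they do the work, as an engineer would, in place of code of your own. Each camera call takes 0.05 s, during which the arm holds its last target.

TASK

The springy laths of this drying board sag under a heavy load except where one hidden bearer runs beneath them. With the jar still standing on the table, press gently along the laths with the fingertips to find the bearer, then pick up the full jar and set it gently on the laths straight above the bearer, inside the rim, so that it stands level and the laths hardly give. Do not press hard, do not let the jar's weight bow the laths at any time, and leave the mug, bowl and bottle alone.

Things in the scene. Friction and masses are not known exactly. Their poses are not given: they have to be found in the camera images.
- shelf: Low fixed drying board, turned up to 12 degrees: grey wooden rim frame, outside 196 mm (its x) by 306 mm (its y), 74 mm high. Inside it 18 honey-coloured laths, each 15 mm wide, run along x side by side without gaps and fill 160 mm (x) by 270 mm (y). Origin: centre of the underside, table height; z up. Lath tops are 70 mm above it, 4 mm below the rim top.
- lath_mid (a point): Middle of the lath tops; axes as the board's. Each lath sinks straight down on its own spring and comes back: 0.25 N to start, then 0.15 N per mm, hard stop at 14 mm (a fingertip covers 2 or 3 laths). The 3 or 4 laths lying wholly or partly over the bearer stop firmly within 1 mm. Press straight down (20 mm/s, light force stop) and lift between presses; dragging catches.
- lath_left (a point): End of the lath field at the board's +y, on its middle line, at the height of the lath tops. Out of sight below the laths one solid bearer, 36 mm wide, runs along the board's x over the full inner length; its centre line lies anywhere within 90 mm of the board's middle along y. A blow of over 120 N by the fingers or 100 N by the jar is too hard: lower both at about 20 mm/s.
- lath_right (a point): End of the lath field at the board's -y, on its middle line, at the height of the lath tops. The jar belongs with its centre over the middle (along y) of the laths that stop firmly: 10 mm to either side still holds it, more may tip it. Where a fingertip only grazes the edge of a carried lath it may slip past it and stop 2 to 5 mm down.
- jar: Full stoneware jar, slate blue, 0.65 to 0.85 kg, upright on the table left or right of the board. Origin: centre of the underside; z up. Round: belly 72 mm across from 12 to 50 mm height, foot 62 mm, straight neck 44 mm across from 68 to 112 mm height, cork 40 mm across, top at 122 mm. Grip the neck from above, about 98 mm up. On laths without bearer it sinks over 5 mm.
- mug: Bystander: beige unfired mug, 76 mm across, 75 mm high, handle at its +y, on the table on the other side of the board from the jar. Origin: centre of the underside.
- bowl: Bystander: beige-brown unfired bowl, 100 mm across, 50 mm high, on the table beyond the board. Origin: centre of the underside.
- bottle: Bystander: clear glass bottle with black cap, 60 mm across, 160 mm high, on the table beyond the board to the left. Origin: centre of the underside.
Things that resemble listed ones, but are neither listed nor needed, are in the scene too. What is shaped like the jar but pink is not meant.

How it is judged:
By the outcome, as a careful person would: the job done as asked, in the order asked, and still so for the second after the job is handed in, with the robot touching nothing.
It also fails if it takes over 72 s, if anything falls off the work surface, if the arm or the gripper's body presses on something with over 40 N, if the wrist force passes 120 N, or if a joint passes its speed limit or range.

## Working session

There is one attempt and no reset: what is moved stays moved. The work goes in short steps, Python scripts to look and compute and a tool call to move; the robot and the scene stay as the last step left them, time stands still between calls to the robot, and variables do not carry over. Pictures are saved under pics/ and viewed, and the job is handed in when it is done.

Besides the shell and the picture viewer there is one more tool, called as a command line: name --pt "numbers of a row" for each row, then --argument value for the rest. arm_command: Moves the arm, as the interface text tells. Its arguments: {"type":"object","properties":{"moves":{"type":"array","items":{"type":"array","items":{"type":"number"}}}},"required":["moves"]}

```bash
mkdir -p pics; ls; cat > h.py <<'E'
import numpy as np, cv2
from workcell import robot, optics, nets
def ray(cam,u,v):
    c=optics.calibration(cam);P=np.array(c['pose'])
    d=np.array([(u-c['cx'])/c['fx'],-(v-c['cy'])/c['fy'],-1.])
    return P[:3,3],P[:3,:3]@d
def atz(cam,u,v,z):
    o,d=ray(cam,u,v);return o+d*(z-o[2])/d[2]
def proj(cam,p):
    c=optics.calibration(cam);P=np.array(c['pose'])
    q=P[:3,:3].T@(np.array(p)-P[:3,3])
    return c['cx']+c['fx']*q[0]/-q[2], c['cy']+c['fy']*-q[1]/-q[2]
E
python3 - <<'E'
from h import *
for n in ['top','side']:
    im=optics.camera(n);cv2.imwrite(f'pics/{n}0.png',cv2.resize(im[:,:,::-1],None,fx=1.5,fy=1.5))
    c=optics.calibration(n);print(n,{k:v for k,v in c.items()})
    for t in ['jar','mug','bowl','bottle','shelf']:
        for r in nets.regions_of(n,t): print(t,round(r['confidence'],2),np.round(r['uv'],1),r['mask'].sum())
print(robot.state())
E
```

```text
pics
top {'fx': 428.0772169401096, 'fy': 428.0772169401096, 'cx': 253.15075778382092, 'cy': 186.39783580148895, 'pose': array([[ 1.06239438e-02,  9.76624431e-01, -2.14690133e-01,
         3.05709787e-01],
       [-9.99943492e-01,  1.02947369e-02, -2.65150441e-03,
         4.00967652e-02],
       [-3.79345542e-04,  2.14706171e-01,  9.76678615e-01,
         1.28186699e+00],
       [ 0.00000000e+00,  0.00000000e+00,  0.00000000e+00,
         1.00000000e+00]])}
jar 0.96 [176.2 272. ] 551
jar 0.86 [146.3 182.8] 606
jar 0.72 [173.2 231.3] 537
jar 0.68 [132.4 223.6] 558
jar 0.56 [133.9 256.1] 567
mug 0.94 [369.2 193.9] 755
bowl 0.6 [252.7 121. ] 711
bottle 0.96 [145.2 143. ] 537
shelf 0.75 [269.  199.4] 7487
shelf 0.58 [249.3 122.2] 792
side {'fx': 416.3572096068613, 'fy': 416.3572096068613, 'cx': 251.51219802846038, 'cy': 188.006395782549, 'pose': array([[-0.91164042,  0.22298645, -0.34523729,  0.18299233],
       [-0.41090878, -0.51109403,  0.75494164,  0.81092794],
       [-0.00810696,  0.83009634,  0.55756106,  0.67673209],
       [ 0.        ,  0.        ,  0.        ,  1.        ]])}

[... 229 characters left out ...]
e_s': 0.6, 'joint_pos': array([-1.51710024e+00,  2.45123247e-01,  1.55780981e+00,  3.85694255e-06,
        1.33868173e+00, -1.74083910e-01]), 'joint_vel': array([-5.23926674e-04, -1.28742276e-03,  6.78805678e-05, -8.03777080e-04,
       -7.53170828e-04, -4.13670612e-04]), 'joint_efforts': array([-2.85913047e-04, -4.29277968e+01, -3.26252353e+01, -1.19201250e-04,
        6.94334758e-04,  6.77313395e-06]), 'tcp_pos': array([ 0.14679747, -0.633217  ,  0.23127009]), 'tool_rot': array([ 9.93521592e-01,  1.13643505e-01,  2.53924250e-06, -1.09361925e-05]), 'force': array([ 0.6616786 , -0.20121787, -0.36243501]), 'moment': array([ 0.01483607,  0.0309831 , -0.00881701]), 'width': 0.08508699327377062}
```

View pics/top0.png

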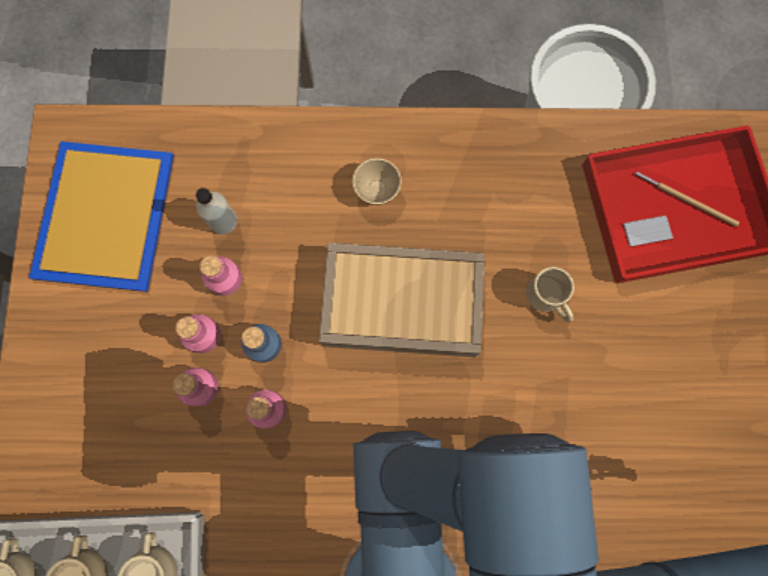

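View pics/side0.png

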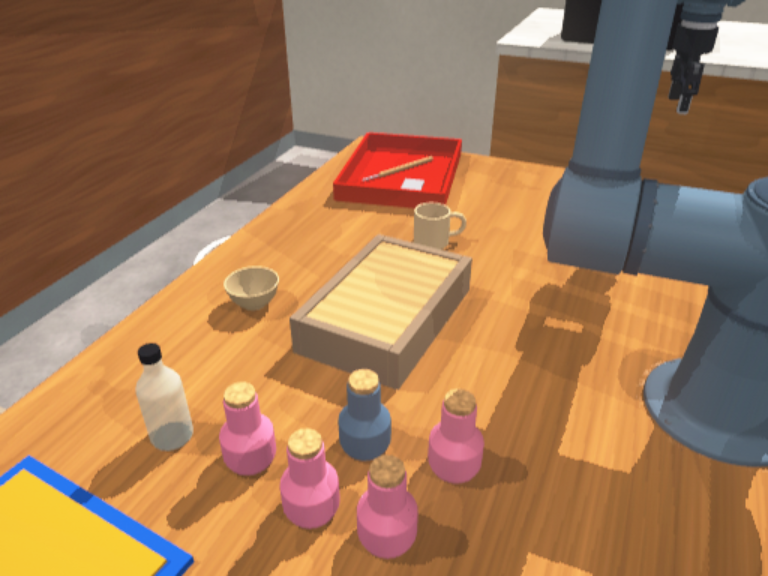

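The pictures show the blue jar at top (261,342)/1.5 and side (364,420)/1.5. The look-alikes are four pink jars, at top (220,275), (197,332), (196,386) and (266,409), all /1.5. The blue one is the target. Next I'll take a close crop and measure.

```bash
python3 - <<'E'
from h import *
t=optics.camera('top');s=optics.camera('side')
a=cv2.resize(t[205:290,110:200,::-1],None,fx=4,fy=4,interpolation=cv2.INTER_CUBIC)
b=cv2.resize(s[240:310,210:270,::-1],None,fx=5,fy=5,interpolation=cv2.INTER_CUBIC)
H=360;c=np.zeros((H,a.shape[1]+b.shape[1],3),np.uint8);c[:a.shape[0],:a.shape[1]]=a;c[:b.shape[0],a.shape[1]:]=b[:H]
cv2.imwrite('pics/crop1.png',c)
d=cv2.resize(t[155:245,205:330,::-1],None,fx=6,fy=6,interpolation=cv2.INTER_CUBIC)
cv2.imwrite('pics/crop2.png',d)
# jar model rendering fit: silhouettes
from scipy.optimize import minimize
nets.regions_of
def hull(cam,x,y):
    pr=[(0,.031),(.012,.036),(.05,.036),(.068,.022),(.112,.022),(.112,.020),(.122,.020)]
    m=np.zeros((384*4,512*4),np.uint8)
    th=np.linspace(0,2*np.pi,40)
    for (z0,r0),(z1,r1) in zip(pr[:-1],pr[1:]):
        pts=np.array([proj(cam,(x+r*np.cos(k),y+r*np.sin(k),z)) for z,r in((z0,r0),(z1,r1)) for k in th])
        h=cv2.convexHull(((pts+.5)*4).astype(np.int32));cv2.fillConvexPoly(m,h,255)
    return cv2.resize(m,(512,384),interpolation=cv2.INTER_AREA)/255.
for cam in ['side','top']:
    R=nets.regions_of(cam,'jar')
    for r in R:
        im=(s if cam=='side' else t);col=np.median(im[r['mask']],axis=0);u,v=r['uv']
        M=r['mask'].astype(float)
        p=atz(cam,u,v,.06)[:2]
        f=lambda q:np.abs(hull(cam,*q)-M).sum()
        o=minimize(f,p,method='Nelder-Mead',options=dict(initial_simplex=[p,p+[.01,0],p+[0,.01]],xatol=2e-4))
        print(cam,np.round([u,v]),col,np.round(o.x,4),round(o.fun),M.sum(),round(r['confidence'],2))
E
```

```text
Traceback (most recent call last):
  File "h.py", line 10, in proj
    c=optics.calibration(cam);P=np.array(c['pose'])
ValueError: time passes only in moves, steps and waits
```

View pics/crop1.png

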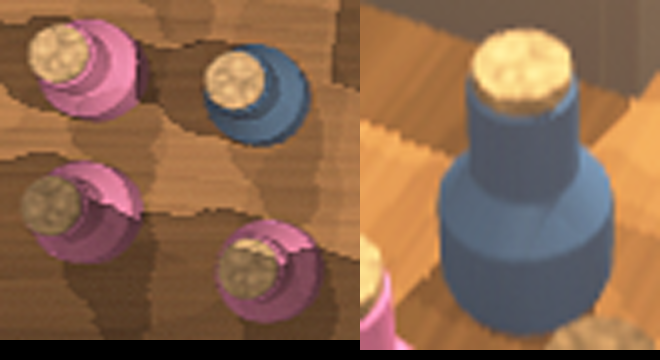

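View pics/crop2.png

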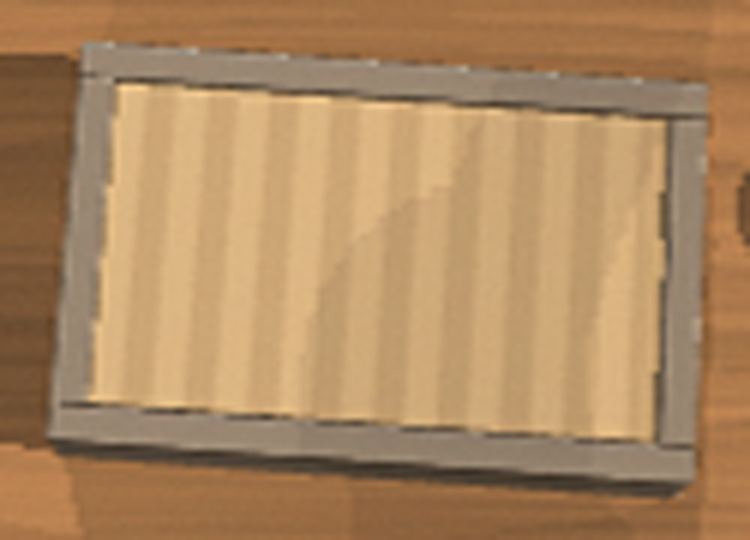

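```bash
sed -i 's/^def ray/CAL={}\ndef cal(n):\n    if n not in CAL: CAL[n]=optics.calibration(n)\n    return CAL[n]\ndef ray/; s/c=optics.calibration(cam)/c=cal(cam)/' h.py
cat > jarfit.py <<'E'
from h import *
from scipy.optimize import minimize
th=np.linspace(0,2*np.pi,40)
def projm(cam,X):
    c=cal(cam);P=np.array(c['pose']);q=(X-P[:3,3])@P[:3,:3]
    return np.c_[c['cx']+c['fx']*q[:,0]/-q[:,2],c['cy']+c['fy']*q[:,1]/q[:,2]]
def hull(cam,x,y,zb=0):
    pr=[(0,.031),(.012,.036),(.05,.036),(.068,.022),(.112,.022),(.112,.020),(.122,.020)]
    m=np.zeros((384*4,512*4),np.uint8)
    for (z0,r0),(z1,r1) in zip(pr[:-1],pr[1:]):
        X=np.concatenate([np.c_[x+r*np.cos(th),y+r*np.sin(th),0*th+z+zb] for z,r in((z0,r0),(z1,r1))])
        h=cv2.convexHull(((projm(cam,X)+.5)*4).astype(np.int32));cv2.fillConvexPoly(m,h,255)
    return cv2.resize(m,(512,384),interpolation=cv2.INTER_AREA)/255.
def fit(cam,M,uv,zb=0):
    p=atz(cam,*uv,.06+zb)[:2]
    f=lambda q:np.abs(hull(cam,*q,zb)-M).sum()
    return minimize(f,p,method='Nelder-Mead',options=dict(initial_simplex=[p,p+[.01,0],p+[0,.01]],xatol=2e-4))
E
python3 - <<'E'
from jarfit import *
t=optics.camera('top');s=optics.camera('side')
np.save('top0.npy',t);np.save('side0.npy',s)
for cam,im in [('side',s),('top',t)]:
    for r in nets.regions_of(cam,'jar'):
        o=fit(cam,r['mask'].astype(float),r['uv'])
        print(cam,np.round(r['uv']),np.median(im[r['mask']],axis=0),np.round(o.x,4),round(o.fun),round(r['confidence'],2))
c=[((X+.5)/6-.5+205,(Y+.5)/6-.5+155) for X,Y in [(84,42),(708,86),(692,480),(50,436)]]
W=np.array([atz('top',*k,.074)[:2] for k in c]);print(W,W.mean(0))
for i in range(4):
    d=W[(i+1)%4]-W[i];print(np.hypot(*d),np.degrees(np.arctan2(d[1],d[0])))
c=[((X+.5)/6-.5+205,(Y+.5)/6-.5+155) for X,Y in [(117,82),(668,122),(656,440),(88,404)]]
W=np.array([atz('top',*k,.072)[:2] for k in c]);print('inner',W.mean(0))
d=cv2.resize(s[145:260,185:320,::-1],None,fx=5.5,fy=5,interpolation=cv2.INTER_CUBIC)
cv2.imwrite('pics/crop3.png',d)
for n in ['mug','bowl','bottle']:
    r=nets.regions_of('top',n)[0];print(n,atz('top',*r['uv'],.04))
E
```

```text
side [208. 323.] [195. 109. 125.] [0.4688 0.3946] 82 0.83
side [242. 282.] [ 88.  96. 103.] [0.4508 0.2732] 56 0.82
side [254. 342.] [179. 100. 116.] [0.3658 0.3922] 71 0.78
side [303. 295.] [182. 101. 117.] [0.3251 0.2587] 89 0.64
side [162. 291.] [192.5 109.  125. ] [0.5842 0.3585] 98 0.58
side [254. 204.] [209. 174. 133.] [0.478  0.1116] 6532 0.29
top [175. 270.] [130.  83.  82.] [0.3256 0.2576] 25 0.97
top [132. 255.] [130.  85.  81.] [0.3671 0.3927] 65 0.86
top [131. 222.] [196. 118. 121.] [0.4678 0.3935] 47 0.73
top [149. 182.] [197. 120. 120.] [0.5858 0.3574] 43 0.64
top [174. 230.] [ 90. 107. 111.] [0.4512 0.2724] 38 0.6
[[ 0.64449882  0.14531719]
 [ 0.6255232  -0.15845244]
 [ 0.43412949 -0.14630814]
 [ 0.45166492  0.15596349]] [ 0.53895411 -0.00086998]
0.30436173387059423 -93.57445980534432
0.1917786034588963 176.36934033662698
0.30277983770383404 86.67987095394355
0.1931275700135386 -3.1600722859715202
inner [ 5.38292508e-01 -3.76761614e-04]
mug [ 0.56140865 -0.30107096  0.04      ]
bowl [0.77917284 0.05558162 0.04      ]
bottle [0.7083925 0.3663706 0.04     ]
```

View pics/crop3.png

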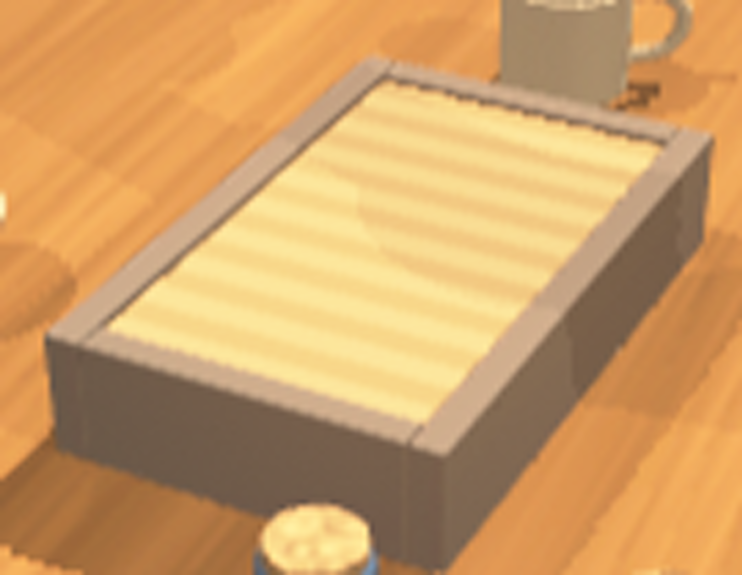

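The crops confirm the choice: blue jar at (0.451, 0.273), with both cameras agreeing within 1 mm. The board centre is (0.539, -0.001) with its y axis at 86.6°. Next I'll shut the fingers and move over board y = -60 mm.

arm_command --pt "0.046 -0.043 0.0 -6 -1" --pt "0.092 -0.086 0.0 -13 -1" --pt "0.138 -0.128 0.0 -20 -1" --pt "0.185 -0.171 0.01 -27 -1" --pt "0.231 -0.214 0.02 -34 -1" --pt "0.277 -0.256 0.03 -41 -1" --pt "0.323 -0.299 0.05 -48 -1" --pt "0.369 -0.342 0.07 -55 -1" --pt "0.415 -0.384 0.09 -62 -1" --pt "0.462 -0.427 0.11 -69 -1" --pt "0.508 -0.47 0.13 -73.5 -1" --pt "0.508 -0.47 0.13 -73.5 -1"

```text
time_s: 2.6
tcp_pos: [0.536, -0.0578, 0.1001]
tool_rot: [0.727, 0.687, -0.0, -0.001]
force: [-0.2, 0.5, -0.2]
width: -0.0001
```

arm_command --pt "0 0 0 0 -1" --pt "0 0 0.01 0 -1" --pt "0 0 0.02 0 -1" --pt "0 0 0.024 0 -1" --pt "0 0 0.0265 0 -1" --pt "0 0 0.029 0 -1" --pt "0 0 0.0305 0 -1"

```text
time_s: 3.48
tcp_pos: [0.5356, -0.0607, 0.0708]
tool_rot: [0.728, 0.685, 0.0, 0.0]
force: [-0.1, -0.6, -1.1]
width: 0.0
```

arm_command --pt "0 0 0.001 0 -1"

```text
time_s: 3.6
tcp_pos: [0.5356, -0.0606, 0.0698]
tool_rot: [0.728, 0.686, 0.0, 0.0]
force: [-1.3, 0.3, 1.0]
width: 0.0002
```

arm_command --pt "0 0 0.001 0 -1"

```text
time_s: 3.72
tcp_pos: [0.5356, -0.0607, 0.069]
tool_rot: [0.728, 0.686, 0.0, 0.0]
force: [-0.4, 0.5, 0.6]
width: -0.0003
```

arm_command --pt "0 0 0.001 0 -1"

```text
time_s: 3.85
tcp_pos: [0.5356, -0.0606, 0.0679]
tool_rot: [0.728, 0.686, 0.0, 0.0]
force: [-0.5, 0.2, 1.5]
width: 0.0001
```

arm_command --pt "0 0 0.001 0 -1" --pt "0 0 0.002 0 -1"

```text
time_s: 4.1
tcp_pos: [0.5356, -0.0606, 0.0659]
tool_rot: [0.728, 0.686, 0.0, 0.0]
force: [-0.2, 0.0, 1.5]
width: 0.0
```

arm_command --pt "0 0 -0.014 0 -1" --pt "0.03 0 -0.014 0 -1" --pt "0.06 0 -0.014 0 -1" --pt "0.06 0 -0.014 0 -1" --pt "0.06 0 -0.009 0 -1" --pt "0.06 0 -0.0065 0 -1" --pt "0.06 0 -0.004 0 -1" --pt "0.06 0 -0.0025 0 -1" --pt "0.06 0 -0.0015 0 -1"

```text
time_s: 5.22
tcp_pos: [0.5392, -0.0011, 0.0673]
tool_rot: [0.728, 0.685, -0.0, 0.0]
force: [-0.9, -1.2, 1.3]
width: 0.0
```

arm_command --pt "0 0 0.0015 0 -1" --pt "0 0 0.003 0 -1"

```text
time_s: 5.48
tcp_pos: [0.5393, -0.0009, 0.0644]
tool_rot: [0.728, 0.686, -0.0, 0.0]
force: [-1.1, -2.2, 2.5]
width: 0.0002
```

arm_command --pt "0 0 -0.015 0 -1" --pt "0.03 0 -0.015 0 -1" --pt "0.06 0 -0.015 0 -1" --pt "0.06 0 -0.015 0 -1" --pt "0.06 0 -0.0105 0 -1" --pt "0.06 0 -0.008 0 -1" --pt "0.06 0 -0.0055 0 -1" --pt "0.06 0 -0.0045 0 -1"

```text
time_s: 6.48
tcp_pos: [0.5427, 0.0585, 0.0697]
tool_rot: [0.728, 0.685, -0.001, -0.0]
force: [-6.4, -1.6, 12.7]
width: -0.0002
```

arm_command --pt "0 0 -0.01 0 -1" --pt "-0.03 0 -0.01 0 -1" --pt "-0.03 0 -0.01 0 -1" --pt "-0.03 0 -0.005 0 -1" --pt "-0.03 0 -0.0025 0 -1" --pt "-0.03 0 0 0 -1" --pt "-0.03 0 0.001 0 -1"

```text
time_s: 7.35
tcp_pos: [0.5408, 0.0297, 0.0696]
tool_rot: [0.728, 0.686, -0.001, -0.001]
force: [-11.1, 0.6, 20.3]
width: 0.0001
```

arm_command --pt "0 0 -0.011 0 -1" --pt "0.03 0 -0.011 0 -1" --pt "0.06 0 -0.011 0 -1" --pt "0.06 0 -0.011 0 -1" --pt "0.06 0 -0.006 0 -1" --pt "0.06 0 -0.0035 0 -1" --pt "0.06 0 -0.001 0 -1" --pt "0.06 0 0 0 -1"

```text
time_s: 8.35
tcp_pos: [0.5445, 0.0884, 0.0695]
tool_rot: [0.728, 0.685, -0.001, -0.001]
force: [-10.1, -0.5, 18.4]
width: 0.0001
```

arm_command --pt "0 0 -0.01 0 -1" --pt "0.012 0 -0.01 0 -1" --pt "0.012 0 -0.01 0 -1" --pt "0.012 0 -0.005 0 -1" --pt "0.012 0 -0.0025 0 -1" --pt "0.012 0 -0.001 0 -1" --pt "0.012 0 0 0 -1"

```text
time_s: 9.22
tcp_pos: [0.5451, 0.101, 0.0676]
tool_rot: [0.728, 0.685, -0.0, -0.0]
force: [-1.6, 0.7, 0.8]
width: 0.0001
```

arm_command --pt "0 0 -0.01 0 -1" --pt "-0.045 0 -0.01 0 -1" --pt "-0.085 0 -0.01 0 -1" --pt "-0.085 0 -0.01 0 -1" --pt "-0.085 0 -0.005 0 -1" --pt "-0.085 0 -0.0025 0 -1" --pt "-0.085 0 -0.001 0 -1" --pt "-0.085 0 0 0 -1"

```text
time_s: 10.22
tcp_pos: [0.5401, 0.0169, 0.0677]
tool_rot: [0.728, 0.686, 0.0, -0.0]
force: [-0.2, 0.7, 0.7]
width: -0.0002
```

arm_command --pt "0 0 -0.01 0 -1" --pt "0.006 0 -0.01 0 -1" --pt "0.006 0 -0.01 0 -1" --pt "0.006 0 -0.005 0 -1" --pt "0.006 0 -0.0025 0 -1" --pt "0.006 0 -0.001 0 -1" --pt "0.006 0 0 0 -1"

```text
time_s: 11.1
tcp_pos: [0.5404, 0.0222, 0.0692]
tool_rot: [0.728, 0.686, -0.001, -0.001]
force: [-8.1, 0.8, 18.4]
width: -0.0
```

arm_command --pt "0 0 -0.01 0 -1" --pt "0.045 0 -0.01 0 -1" --pt "0.072 0 -0.01 0 -1" --pt "0.072 0 -0.01 0 -1" --pt "0.072 0 -0.005 0 -1" --pt "0.072 0 -0.0025 0 -1" --pt "0.072 0 -0.001 0 -1" --pt "0.072 0 0 0 -1"

```text
time_s: 12.1
tcp_pos: [0.5448, 0.0933, 0.0694]
tool_rot: [0.728, 0.685, -0.001, -0.0]
force: [-9.2, -0.4, 17.1]
width: -0.0
```

The firm span runs from y ≈ 19.5 to 97, so its middle is at world y ≈ 0.0585, which is board y ≈ 60. That corresponds to four carried laths. Now I'll go to the jar.

arm_command --pt "0 0 -0.05 0 -1" --pt "0 0 -0.1 0 1" --pt "0.03 -0.018 -0.125 0 1" --pt "0.07 -0.042 -0.125 0 1" --pt "0.11 -0.066 -0.125 0 1" --pt "0.15 -0.09 -0.125 0 1" --pt "0.1735 -0.104 -0.125 0 1" --pt "0.1735 -0.104 -0.125 0 1" --pt "0.1735 -0.104 -0.125 0 1"

```text
time_s: 13.22
tcp_pos: [0.4519, 0.2727, 0.1927]
tool_rot: [0.728, 0.685, -0.0, 0.0]
force: [0.3, 0.2, -0.3]
width: 0.0854
```

```bash
python3 - <<'E'
from h import *
s=optics.camera('side');t=optics.camera('top')
cv2.imwrite('pics/s1.png',np.hstack([cv2.resize(x[:,:,::-1],(400,300)) for x in (s,t)]))
cv2.imwrite('pics/s1c.png',cv2.resize(s[160:330,170:320,::-1],None,fx=3.5,fy=3.5))
print(robot.state()['tcp_pos'],robot.state()['joint_pos'])
E
```

```text
[0.4521133  0.27246625 0.19270879] [ 3.27513400e-01 -2.78461378e-03  1.90250877e+00 -2.36050404e-04
  1.24195451e+00  3.89505346e-01]
```

View pics/s1c.png

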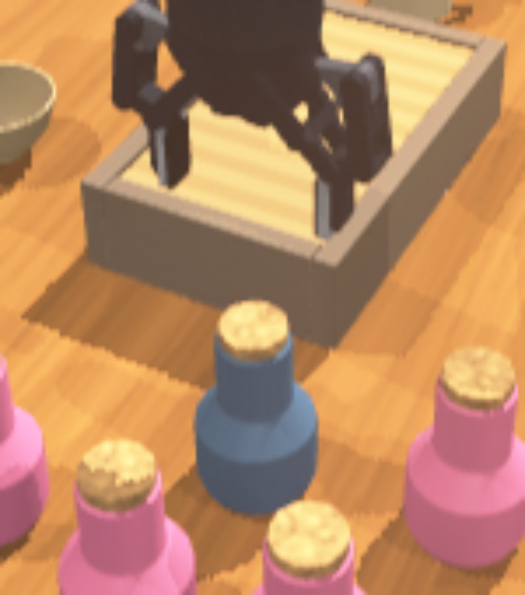

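The open fingers straddle the blue jar evenly (cork at crop (253,330)), clear of the pink jars. I'll descend and grip.

arm_command --pt "0 -0.001 0.025 0 1" --pt "0 -0.001 0.05 0 1" --pt "0 -0.001 0.075 0 1" --pt "0 -0.001 0.1 0 1" --pt "0 -0.001 0.117 0 1" --pt "0 -0.001 0.117 0 1" --pt "0 -0.001 0.117 0 -1" --pt "0 -0.001 0.117 0 -1" --pt "0 -0.001 0.117 0 -1" --pt "0 -0.001 0.117 0 -1" --pt "0 -0.001 0.117 0 -1" --pt "0 -0.001 0.117 0 -1"

```text
time_s: 14.82
tcp_pos: [0.4517, 0.274, 0.0773]
tool_rot: [0.728, 0.686, 0.001, 0.001]
force: [1.1, -1.2, 6.6]
width: 0.0429
```

arm_command --pt "0 0 -0.002 0 -1" --pt "0 0 -0.006 0 -1" --pt "0 0 -0.012 0 -1" --pt "0 0 -0.02 0 -1" --pt "0 0 -0.02 0 -1"

```text
time_s: 15.45
tcp_pos: [0.4511, 0.2738, 0.0967]
tool_rot: [0.728, 0.686, 0.001, 0.0]
force: [-0.2, 0.0, -7.9]
width: 0.043
```

```bash
python3 - <<'E'
from h import *
s=optics.camera('side')
cv2.imwrite('pics/s2c.png',cv2.resize(s[160:330,170:320,::-1],None,fx=3.5,fy=3.5))
st=robot.state();print(st['tcp_pos'],st['force'],st['moment'],st['width'])
E
```

```text
[0.45074853 0.2737026  0.09626608] [-1.11590587  0.03165055 -7.31589072] [ 0.03729378 -0.03689112  0.00776966] 0.042717530675983564
```

View pics/s2c.png

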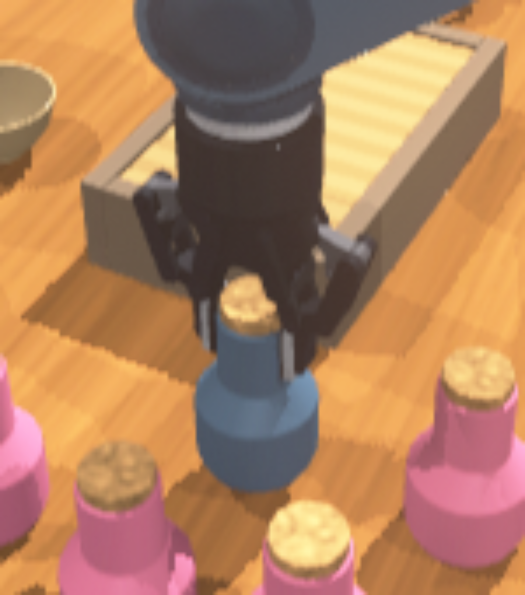

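arm_command --pt "0 0 -0.02 0 -1" --pt "0 0 -0.05 0 -1" --pt "0 0 -0.08 0 -1" --pt "-0.015 0.0075 -0.085 0 -1" --pt "-0.045 0.0225 -0.085 0 -1" --pt "-0.08 0.04 -0.085 0 -1" --pt "-0.115 0.0575 -0.085 0 -1" --pt "-0.15 0.075 -0.085 0 -1" --pt "-0.18 0.09 -0.085 0 -1" --pt "-0.2 0.1 -0.085 0 -1" --pt "-0.208 0.104 -0.085 0 -1" --pt "-0.208 0.104 -0.085 0 -1"

```text
time_s: 17.0
tcp_pos: [0.5412, 0.0593, 0.1798]
tool_rot: [0.728, 0.685, -0.001, -0.001]
force: [-0.1, -0.4, -6.7]
width: 0.0426
```

```bash
python3 - <<'E'
from jarfit import *
s=optics.camera('side');t=optics.camera('top')
st=robot.state();print(st['tcp_pos'],st['tool_rot'],st['force'],st['width'])
zb=st['tcp_pos'][2]-.0773
for r in nets.regions_of('side','jar'):
    u,v=r['uv']; c=np.median(s[r['mask']],axis=0)
    if c[2]>c[0]:
        o=fit('side',r['mask'].astype(float),r['uv'],zb);print(r['uv'],o.x,o.fun,r['mask'].sum())
cv2.imwrite('pics/s3.png',cv2.resize(s[60:280,150:350,::-1],None,fx=2.7,fy=2.7))
E
```

```text
[0.54114293 0.06027263 0.18019031] [ 7.27894984e-01  6.85688272e-01 -2.85915389e-04 -6.36630221e-04] [ 0.11233103 -0.19488661 -7.97288682] 0.04292985635431488
```

View pics/s3.png

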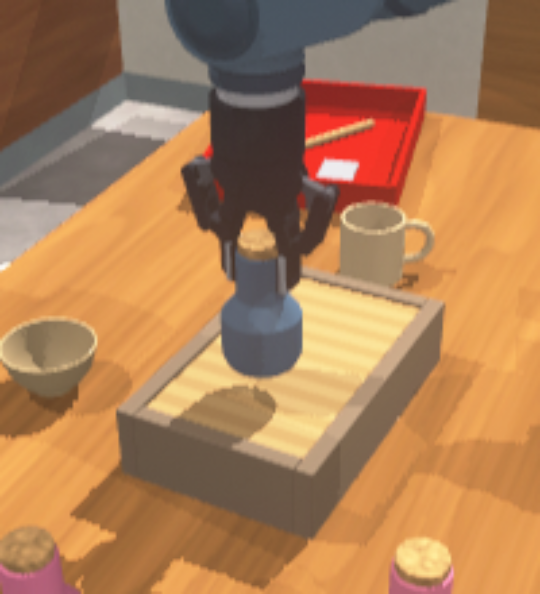

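The jar hangs level over the board, clear of the rim. I'll lower it slowly.

arm_command --pt "0 0 0.005 0 -1" --pt "0 0 0.012 0 -1" --pt "0 0 0.018 0 -1" --pt "0 0 0.022 0 -1" --pt "0 0 0.0245 0 -1" --pt "0 0 0.027 0 -1" --pt "0 0 0.029 0 -1" --pt "0 0 0.031 0 -1"

```text
time_s: 18.15
tcp_pos: [0.5419, 0.0597, 0.1498]
tool_rot: [0.728, 0.686, 0.0, 0.0]
force: [-0.6, -0.1, -7.9]
width: 0.0427
```

arm_command --pt "0 0 0.001 0 -1"

```text
time_s: 18.27
tcp_pos: [0.5418, 0.0597, 0.1487]
tool_rot: [0.728, 0.686, -0.0, -0.0]
force: [-0.1, -0.9, -7.9]
width: 0.043
```

arm_command --pt "0 0 0.001 0 -1"

```text
time_s: 18.4
tcp_pos: [0.5418, 0.0597, 0.1478]
tool_rot: [0.728, 0.686, 0.0, 0.0]
force: [0.2, -0.2, -6.8]
width: 0.0428
```

arm_command --pt "0 0 0.001 0 -1"

```text
time_s: 18.52
tcp_pos: [0.5419, 0.0597, 0.147]
tool_rot: [0.728, 0.686, 0.0, 0.0]
force: [-0.4, -0.7, -2.3]
width: 0.0426
```

Contact is taking load at TCP z 0.147, as expected.

arm_command --pt "0 0 0.0005 0 -1" --pt "0 0 0.0005 0 -1"

```text
time_s: 18.77
tcp_pos: [0.542, 0.0597, 0.147]
tool_rot: [0.728, 0.686, 0.0, 0.0]
force: [-1.5, -0.2, -1.2]
width: 0.0429
```

arm_command --pt "0 0 0.0005 0 -1" --pt "0 0 0.0005 0 0.2" --pt "0 0 0.0005 0 0.5" --pt "0 0 0.0005 0 1" --pt "0 0 0.0005 0 1" --pt "0 0 0.0005 0 1" --pt "0 0 -0.01 0 1" --pt "0 0 -0.03 0 1" --pt "0 0 -0.06 0 1" --pt "0 0 -0.1 0 1" --pt "0 0 -0.14 0 1" --pt "0 0 -0.14 0 1"

```text
time_s: 20.27
tcp_pos: [0.5438, 0.0596, 0.2915]
tool_rot: [0.728, 0.686, 0.003, 0.003]
force: [0.4, 0.1, -1.1]
width: 0.0852
```

```bash
python3 - <<'E'
from jarfit import *
s=optics.camera('side');t=optics.camera('top')
st=robot.state();print(st['tcp_pos'],st['force'],st['width'])
for cam,im in (('side',s),('top',t)):
  for r in nets.regions_of(cam,'jar'):
    c=np.median(im[r['mask']],axis=0)
    if c[2]>c[0]:
      for zb in (.062,.066,.070):
        o=fit(cam,r['mask'].astype(float),r['uv'],zb);print(cam,zb,r['uv'],o.x,o.fun,r['mask'].sum())
cv2.imwrite('pics/s4.png',cv2.resize(s[60:280,150:350,::-1],None,fx=2.7,fy=2.7))
cv2.imwrite('pics/t4.png',cv2.resize(t[:,:,::-1],None,fx=1.5,fy=1.5))
E
```

```text
[0.54184335 0.0597166  0.2868855 ] [-4.49583109e-01 -7.08850039e-05 -1.17337275e+00] 0.08532288037607275
side 0.062 [246.4, 189.4] [0.54678607 0.04792843] 59.450980392156865 1228
side 0.066 [246.4, 189.4] [0.5438835  0.05365506] 60.90588235294118 1228
side 0.07 [246.4, 189.4] [0.54199363 0.05900612] 65.06274509803922 1228
```

View pics/s4.png

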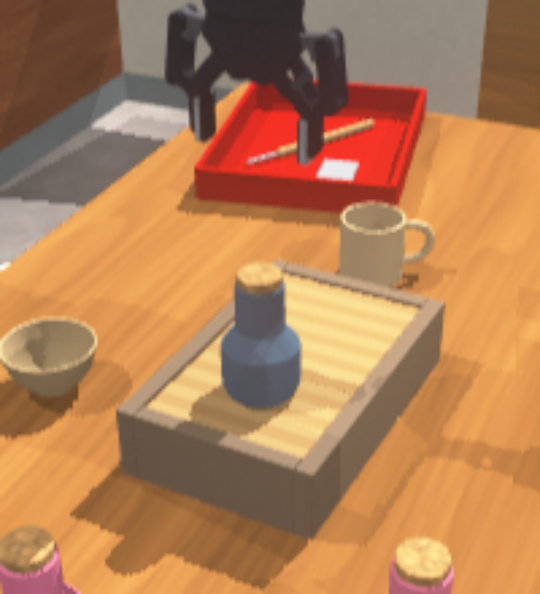

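View pics/t4.png

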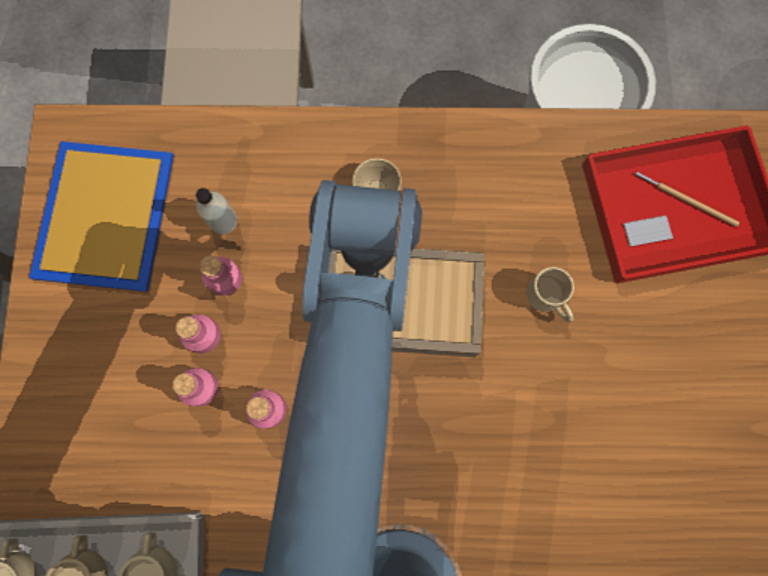

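The jar stands upright at side crop (261,340). It is inside the rim, the gripper is about 140 mm above its grip pose, and the mug, bowl, bottle and pink jars are where they were.

```bash
python3 - <<'E'
from h import *
print(robot.hand_in())
E
```

```text
the job is handed in; nothing more can be done
None
```

The blue jar stands upright on the laths above the bearer, inside the rim, and I handed the job in at about 20 s.

- **Finding the bearer:** I made eight gentle presses with the shut fingertips while the jar was still on the table. The highest wrist force I read was about 23 N. The laths stopped firmly at world y = 0.022, 0.030, 0.058, 0.088 and 0.093, and gave way at -0.061, -0.001, 0.017 and 0.101. That puts the middle of the firm laths at about y = 0.0585, or about +60 mm on the board.
- **Placing the jar:** I gripped the blue jar by the neck (7 to 8 N lifted) and lowered it in 1 mm steps onto the laths. The load came onto the laths at the height expected for lath tops that had not sunk. I then opened the gripper and drew it up clear.

**Last checks:** The side camera puts the jar at (0.542, 0.059), within about 1 mm of the target, if its base is at lath height. That fit cannot settle the height: bases up to 8 mm lower matched about as well, and would put it up to 11 mm off along y. So the evidence that the laths hardly give is the contact height and force while lowering. The arm hid the jar from the top camera, so there was no second view of the placed jar. The mug, bowl, bottle and pink jars look unmoved.

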